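# Show the wooden desk clock to the inspection camera

### The arm

A 6-joint arm with a two-finger parallel gripper is mounted at the origin on the work surface. World frame = base frame: x ahead of the robot, y to its left, z up, the work surface at z = 0. Lengths are in m, angles in rad, forces in N, time in s.
With the tool pointing down it reaches from about 0.375 to 0.925 m from the base axis. Payload 5.7 kg.
Tool frame: the origin (TCP) lies midway between the tips of the shut fingers; the grasp point (between the pads) lies bot.grip_point_offset behind it (bot.grip_point_offset is the distance from the TCP to the grasp point, in m); z points along the fingers, y is the direction in which the jaws open and shut (so a half turn about z gives the same grasp; the last joint's range is limited). The gripper opens to 88 mm and grips with 3 to 60 N. Pads are 20 mm wide; open, the fingers measure 115 mm over their backs; the gripper's body (75 mm by 178 mm) begins 61 mm behind the grasp point.
Start: joints at [-1.309, 0.359, 1.51, -0, 1.272, -0.115], TCP at [0.221, -0.558, 0.223] pointing down, gripper open.
Joint ranges: [-2.97, 2.97], [-1.01, 2.36], [0.21, 2.38], [-0.96, 4.11], [0.2, 2.71], [-2.98, 2.98]. Speed limits (rad/s): [2.39, 2.39, 3.14, 3.14, 3.14, 3.14].

### API

Orientations are given as a rotation vector (axis times angle).
In Python, from rig import bot gives the robot as it stands. The module is installed in compiled form; this text tells all that it offers.
- The arm moves only by the shell command python3 -m handwheel 'ROWS' [OPENING] [FORCE]. ROWS is JSON, a list of rows, each an object of numbers: "dx", "dy", "dz": the shift along the tool's x, y, z in mm; "rx", "ry", "rz": the turn, a rotation vector about the tool's x, y, z in degrees. A call has exactly 8 rows; each row is the pose to reach, as a shift and turn from the pose measured when the call began, along the tool's axes at that moment; what a row does not reach only later rows make up. A row lasts 1/10 s, in which the tool goes at most 50 mm and 8.59 degrees, less where a joint would pass 70% of its speed; a pose out of reach is approached as far as the arm can. A call with a gripper value outside its range is refused whole. OPENING is the opening, from 0 (shut) to 1 (fully open), set as the call begins (- or left out, the last holds). The fingers move at their own pace and stop on an object; FORCE is the grip in N (left out, the last holds). Time passes only in rows, so rows that repeat a pose let the fingers close, or fill a call up. It gives the time, the measured TCP pose, the force and the opening at its end, in the units of the state.
- bot.sense(): the state, without advancing time (a new reading comes with each control period).
- bot.camera(name): name is "scene" or "top"; returns (picture, depth): 420x560x3 uint8, blue, green, red; 420x560 float32, m along the optical axis (not along the pixel's ray), 0 where there is no reading.
- bot.camera_info(name): a dict with "fx", "fy", "cx", "cy" (pixels), "k1" (the pictures are not rectified: a ray, as slopes to the right and down, at radius r is drawn at 1 + k1 r^2 times it, then the intrinsics apply), "rvec" (rotation vector, rad) and "tvec" (3), from world to camera coordinates, as OpenCV has them. Camera axes: x right, y down, z forward; pixel columns grow to the right and rows downward; lengths in m; the calibration is good to about 2 mm. A picture is of the moment at which its call begins. camera_info takes no time and is no camera call.
- bot.finish_job(): hands the job in, once; it reports no verdict.
The state is a dict: "time_s": time; "qpos": joint angles; "dq": joint speeds; "joint_torque": joint torques, N m; "tool_pos": TCP position; "orientation": TCP orientation; "force": force on the tool from outside, world axes, zero at the start; "torque": the same for the moment, N m; "grip_width": opening from 0.0 (shut) to 1.0 (fully open).
Only numpy, scipy, OpenCV 4.12 (cv2) and the standard library are available. Lean on these libraries where they do the work, as an engineer would, in place of code of your own. Each camera call takes 0.05 s, during which the arm holds its last target. There are 200 camera calls.

### The job

Pull the top drawer of the green cabinet well open by its handle, take out the clock with the light wooden case and hold it up in the air in front of the inspection camera: dial centred in the view about 15 cm from the lens, squarely facing the lens and the right way up. Finish while still holding it there, still, touching nothing but your gripper, with the drawer left open. Leave the grey clock standing in the drawer and do not knock the camera out of its setting or push the things on the bench about.

Things in the scene. Friction and masses are not known exactly. Their poses are not given: they have to be found in the camera images.
- cab_drawer0 (a joint): how far the top drawer of the green cabinet (280 mm deep, 300 wide, 200 high, fixed; white fronts, lower drawer not needed) is pulled out, m: 0 shut, 0.198 fully out; starts up to 0.008 open. Slides easily (a few N), stays where left. Its floor is 110 mm above the bench, its side walls end 20 mm below the cabinet's top. At 0.16 the clocks' middles are 75 mm or more in front of the cabinet.
- cab_drawer0_handle (a point): middle of the top drawer's handle, a level steel bar 11 mm thick and 120 mm long, 35 mm in front of the drawer's front panel and 38 mm below the cabinet's top (162 mm above the bench). Moves with the drawer. -x is the direction in which the drawer pulls out, y runs along the bar, z is up. It can be pinched or hooked from above.
- wood_clock: the desk clock to show: upright block with light wooden case, 52 mm wide (y), 32 deep (x), 62 high (z), 100 to 200 g. Origin: centre of its underside. Round white dial, 44 mm across, on its +x face; z to twelve. Stands in the left or right half of the top drawer, 55 to 90 mm behind its front, dial towards the cabinet's back within 0.25 rad. 35 mm free each side.
- wood_clock_dial (a point): centre of the wooden clock's dial: 16 mm along x and 31 mm up from that clock's origin; same axes as the clock.
- grey_clock: the other desk clock, same size and shape, standing the same way in the drawer's other half, about 120 mm from the wooden one, but with a grey case: to be left standing in the drawer. Origin: centre of its underside.
- lens (a point): middle of the front of the lens, on the blue camera head (60 x 46 x 46 mm) with a white ring light 64 mm across; 70 mm in front of the head's hinge, which is 320 mm above the bench on a fixed stand (post 22 mm thick, 370 mm high, behind the head). The head faces roughly the robot and looks down by 0.2 to 0.45 rad, along -x of this frame; y is level, z is the top of the picture.
- focus (a point): where the dial's centre has to be: a point in the air 150 mm in front of the lens on its line of sight, about 220 to 280 mm above the bench. Same axes as the lens: x points from here to the lens, y is level, z is the top of the picture. The clock is presented squarely when its own x, y and z point along these.
- carton: bystander: open white tray 100 x 130 x 40 mm on the bench; origin at the centre of its underside.
- jar: bystander: clear jar with orange cap, 50 mm across and 65 mm high, on the bench; origin at the centre of its underside.
- driver: bystander: screwdriver lying on the bench, under 40 mm high; origin at its underside.

How it is judged:
By the outcome, as a careful person would: the job done as asked, in the order asked, and still so for the second after the job is handed in, while the arm keeps its last pose, push and grip.
It also fails if it takes over 50 s, if anything falls off the work surface, if the arm or the gripper's body presses on something with over 40 N, if the wrist force passes 120 N, or if a joint passes its speed limit or range.

## Working session

There is one attempt and no reset: what is moved stays moved. The work goes in short steps, Python scripts to look and compute and a shell command to move; the robot and the scene stay as the last step left them, time stands still between calls to the robot, and variables do not carry over. Pictures are saved under pics/ and viewed, on a budget of 10 in all, crops included, one or two more only if the job needs it, and the job is handed in when it is done.

```bash
mkdir -p pics; cat > h.py <<'E'
import numpy as np, cv2
from scipy.spatial.transform import Rotation as R
from rig import bot
def look(name,fn=None):
    im,d=bot.camera(name); np.savez('%s.npz'%name,im=im,d=d)
    if fn: cv2.imwrite('pics/'+fn,im)
    return im,d
def load(name):
    z=np.load('%s.npz'%name); return z['im'],z['d']
def cloud(name,d):
    c=bot.camera_info(name); K=np.array([[c['fx'],0,c['cx']],[0,c['fy'],c['cy']],[0,0,1.]])
    v,u=np.mgrid[:d.shape[0],:d.shape[1]]
    p=cv2.undistortPoints(np.stack([u,v],-1).reshape(-1,1,2).astype(float),K,np.array([c['k1'],0,0,0.])).reshape(*d.shape,2)
    P=np.dstack([p*d[...,None],d]); M=R.from_rotvec(np.ravel(c['rvec'])).as_matrix()
    return (P-np.ravel(c['tvec']))@M
def pose():
    s=bot.sense(); return np.array(s['tool_pos']),R.from_rotvec(s['orientation'])
def delta(tp,TR):
    """shift mm in tool axes and rotvec deg from present pose to target TCP pose"""
    p,r=pose(); print('d mm',np.round(1000*r.inv().apply(np.array(tp)-p),1),'rot deg',np.round(np.degrees((r.inv()*TR).as_rotvec()),2))
E
python3 - <<'E'
from h import *
a,_=look('scene','a.png');b,_=look('top','b.png')
s=bot.sense();print(s,bot.grip_point_offset,R.from_rotvec(s['orientation']).as_matrix().round(3))
for n in('scene','top'):
    c=bot.camera_info(n);print(c, -R.from_rotvec(np.ravel(c['rvec'])).inv().apply(np.ravel(c['tvec'])))
E
```

```text
{'time_s': 0.1, 'qpos': array([-1.30909536e+00,  3.59423101e-01,  1.51127409e+00,  1.75349135e-06,
        1.27252076e+00, -1.15089470e-01]), 'dq': array([-0.0010652 , -0.00046215, -0.00186159,  0.00134899, -0.0036251 ,
        0.00117419]), 'joint_torque': array([ 2.94874644e-04, -5.16357815e+01, -2.71407366e+01,  6.75333361e-02,
        2.76968064e-02, -1.70884670e-05]), 'tool_pos': array([ 0.22060535, -0.55732517,  0.22191861]), 'orientation': array([-3.08441323e+00, -5.88061722e-01,  1.84263325e-04]), 'force': array([-0.17762   , -0.15848883,  0.8475359 ]), 'torque': array([-0.00355189,  0.02914322, -0.03896479]), 'grip_width': 0.9994979193933825} 0.0187 [[ 0.93   0.368 -0.   ]
 [ 0.368 -0.93   0.002]
 [ 0.    -0.002 -1.   ]]
{'fx': 525.5966984498295, 'fy': 525.5966984498295, 'cx': 286.8931445830094, 'cy': 215.88539416554414, 'k1': -0.2038761262245269, 'rvec': array([ 0.99399494,  2.63475432, -0.80731415]), 'tvec': array([ 0.43106903, -0.18956348,  1.34937361])} [0.93171995 0.39778136 1.00808328]
{'fx': 473.8144568403096, 'fy': 473.8144568403096, 'cx': 275.13862878055454, 'cy': 203.8520498949677, 'k1': -0.0010116523150386471, 'rvec': array([ 2.22515909, -2.177308  ,  0.07080704]), 'tvec': array([-0.03766185,  0.58961484,  1.27154739])} [ 0.52365668 -0.0092914   1.300613  ]
```

View pics/a.png

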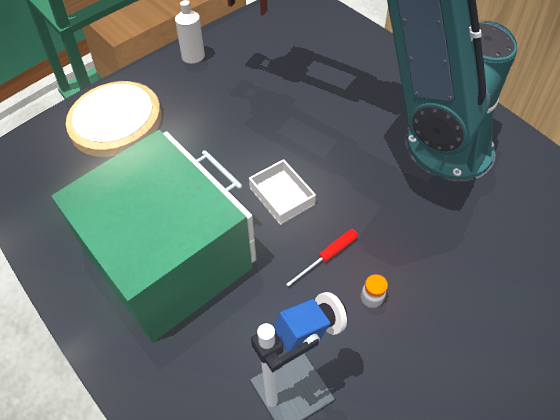

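View pics/b.png

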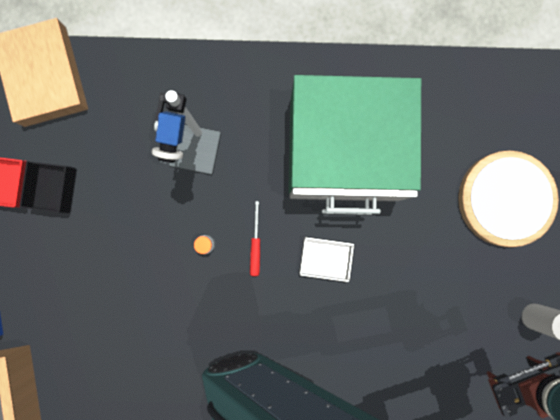

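The scene view shows the green cabinet at left, with its handle at about (220,170). The carton is at (283,190), the driver at (325,257), the jar at (375,290), and the blue head with its ring at (305,322) and (333,313). In the top view the handle runs from (326,211) to (380,211), with the head at (171,128) and the ring at (168,154).

```bash
cat > m.py <<'E'
from h import *
T,S={},{}
for n,D in(('top',T),('scene',S)):
    D['im'],D['d']=load(n); D['P']=cloud(n,D['d']); D['hsv']=cv2.cvtColor(D['im'],cv2.COLOR_BGR2HSV); D['ok']=D['d']>0
def plane(P):
    c=np.median(P,0)
    for _ in range(5):
        n=np.linalg.svd(P-c)[2][2]; r=(P-c)@n; k=abs(r)<max(.002,2*np.std(r)); P=P[k]; c=P.mean(0)
    return c,n,len(P),np.std((P-c)@n)
if __name__=='__main__':
    for D in(T,S):
        P=D['P'];h=D['hsv'];print('---')
        g=D['ok']&(abs(P[...,2]-.2)<.008)&(h[...,0]>55)&(h[...,0]<90)&(h[...,1]>90)&(P[...,0]>.45)
        r=cv2.minAreaRect((P[g][:,:2]*1000).astype(np.float32));print('cabtop',g.sum(),r,np.median(P[g][:,2]),cv2.boxPoints(r).round(0).tolist())
        hd=D['ok']&(P[...,2]>.145)&(P[...,2]<.175)&(P[...,0]>.45)&(P[...,0]<.70)&(P[...,1]<-.05)&(P[...,1]>-.4)&(h[...,1]<60)
        q=P[hd];print('handle',len(q),q.min(0) if len(q) else 0,q.max(0) if len(q) else 0)
        b=D['ok']&(h[...,0]>100)&(h[...,0]<125)&(h[...,1]>120)&(P[...,2]>.24)&(P[...,2]<.45)&(P[...,0]>.5)
        q=P[b];print('blue',len(q),q.min(0),q.max(0),plane(q))
        w=D['ok']&(P[...,2]>.22)&(P[...,2]<.40)&(h[...,1]<50)&(h[...,2]>110)&(P[...,1]>.1)&(P[...,0]>.5)
        q=P[w];print('white',len(q),q.min(0),q.max(0))
        for nm,lo,hi,zz in(('carton',0,255,(.02,.06)),('low',0,255,(.008,.09))):
            k=D['ok']&(P[...,2]>zz[0])&(P[...,2]<zz[1])&(P[...,0]>.35)&(P[...,0]<.68)&(P[...,1]>-.25)&(P[...,1]<.3)
            _,L,st,ce=cv2.connectedComponentsWithStats(k.astype(np.uint8))
            for i in range(1,len(st)):
                if st[i][4]>40: q=P[L==i];print(nm,ce[i].round(),np.percentile(q,[2,98],axis=0).round(3).tolist())
E
python3 m.py
python3 - <<'E'
from h import *
a,_=load('scene');b,_=load('top')
cv2.imwrite('pics/c.png',np.hstack([cv2.resize(a[270:410,240:380],(400,400),interpolation=3)[:,:], cv2.resize(b[75:175,130:230],(400,400),interpolation=3)]))
E
```

```text
---
cabtop 14002 ((755.05322265625, -211.46841430664062), (300.29290771484375, 264.4866638183594), 89.98345184326172) 0.1998104195581543 [[623.0, -362.0], [887.0, -362.0], [887.0, -61.0], [623.0, -61.0]]
handle 426 [ 0.56705674 -0.35549944  0.14627557] [ 0.62366498 -0.06336563  0.17463851]
blue 779 [0.69065899 0.17184435 0.31140842] [0.76151424 0.22690033 0.35441498] (array([0.72186957, 0.20001116, 0.3416889 ]), array([ 0.30598781, -0.04498806, -0.95097189]), 597, np.float64(0.0014123580853741707))
white 471 [0.66365289 0.17267906 0.22096961] [0.79897173 0.238569   0.37364682]
carton [307. 197.] [[0.607, -0.158, 0.021], [0.613, -0.064, 0.058]]
carton [210. 242.] [[0.458, 0.137, 0.021], [0.502, 0.165, 0.059]]
carton [328. 260.] [[0.393, -0.232, 0.022], [0.5, -0.097, 0.045]]
carton [255. 256.] [[0.401, 0.015, 0.02], [0.497, 0.036, 0.029]]
low [205. 171.] [[0.671, 0.149, 0.01], [0.68, 0.201, 0.018]]
low [308. 195.] [[0.585, -0.164, 0.014], [0.67, -0.061, 0.084]]
low [347. 198.] [[0.607, -0.248, 0.018], [0.608, -0.178, 0.087]]
low [255. 249.] [[0.401, 0.015, 0.012], [0.591, 0.037, 0.028]
[... 663 characters left out ...]
58, np.float64(0.0017763508557500948))
white 1182 [0.65637836 0.17501754 0.2201125 ] [0.79935732 0.24175437 0.37327688]
carton [281. 189.] [[0.395, -0.232, 0.02], [0.502, -0.097, 0.042]]
carton [338. 243.] [[0.401, 0.018, 0.02], [0.496, 0.037, 0.028]]
carton [242. 264.] [[0.611, -0.066, 0.021], [0.679, -0.059, 0.059]]
carton [372. 296.] [[0.471, 0.144, 0.021], [0.504, 0.186, 0.059]]
low [282. 190.] [[0.395, -0.232, 0.009], [0.503, -0.097, 0.042]]
low [331. 250.] [[0.403, 0.016, 0.011], [0.59, 0.039, 0.028]]
low [242. 262.] [[0.611, -0.066, 0.011], [0.679, -0.059, 0.088]]
low [374. 290.] [[0.461, 0.143, 0.011], [0.503, 0.186, 0.067]]
low [308. 361.] [[0.672, 0.16, 0.01], [0.68, 0.206, 0.017]]
```

View pics/c.png

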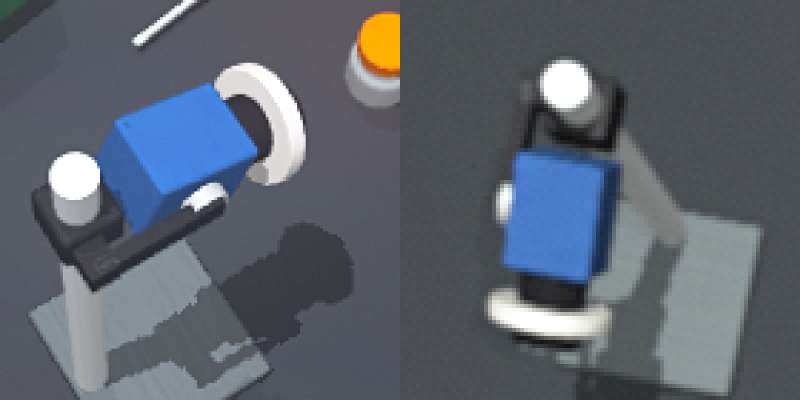

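The crop shows the ring (right end in the scene crop, bottom in the top crop) and the head pitched down and aimed towards −x. The cabinet's yaw is about 0. Next I'll measure the handle and lens more closely and work out the first move.

```bash
python3 - <<'E'
from m import *
for D in(T,S):
    P=D['P'];h=D['hsv']
    k=D['ok']&(P[...,2]>.15)&(P[...,2]<.18)&(P[...,0]>.55)&(P[...,0]<.583)&(P[...,1]<-.05)&(P[...,1]>-.4)
    q=P[k];print('bar',len(q),np.percentile(q,[1,50,99],axis=0).round(4).tolist(), np.polyfit(q[:,1],q[:,0],1))
    k=D['ok']&(P[...,2]>.19)&(P[...,2]<.207)&(P[...,0]<.66)&(P[...,0]>.5)&(P[...,1]<-.05)&(P[...,1]>-.4)&(h[...,1]<60)
    q=P[k];print('panel top',len(q),np.percentile(q,[1,50,99],axis=0).round(4).tolist(),np.polyfit(q[:,1],q[:,0],1))
TR=R.from_matrix(np.array([[0,1,0],[1,0,0],[0,0,-1.]]))
delta([.572,-.21,.24],TR)
E
```

```text
bar 259 [[0.5672, -0.273, 0.1598], [0.5728, -0.2153, 0.166], [0.5827, -0.1479, 0.1709]] [-0.00097706  0.57271038]
panel top 77 [[0.6077, -0.3541, 0.19], [0.6137, -0.2268, 0.1909], [0.6224, -0.0736, 0.1933]] [0.00753505 0.61596168]
bar 281 [[0.5679, -0.2718, 0.1591], [0.5747, -0.2052, 0.1648], [0.5812, -0.1472, 0.1687]] [-0.01040654  0.57238082]
panel top 83 [[0.6114, -0.3617, 0.1902], [0.623, -0.1419, 0.1993], [0.6538, -0.0614, 0.2023]] [-0.01991898  0.61957339]
d mm [ 454.5 -193.7  -17.7] rot deg [-7.000e-02 -6.000e-02 -6.841e+01]
```

```bash
python3 -m handwheel '[{"dx":20,"dy":-8,"dz":-10,"rz":-3},{"dx":50,"dy":-21,"dz":-20,"rz":-8},{"dx":85,"dy":-36,"dz":-20,"rz":-13},{"dx":120,"dy":-51,"dz":-20,"rz":-18},{"dx":155,"dy":-66,"dz":-20,"rz":-23},{"dx":190,"dy":-81,"dz":-20,"rz":-28},{"dx":220,"dy":-94,"dz":-20,"rz":-33},{"dx":240,"dy":-102,"dz":-20,"rz":-37}]' 0.4
python3 -c "
from h import *
delta([.572,-.21,.24],R.from_matrix(np.array([[0,1,0],[1,0,0],[0,0,-1.]])))"
```

```text
d mm [ 454.5 -193.7  -17.7] rot deg [-7.000e-02 -6.000e-02 -6.841e+01]validation failed for argument at $[0]...
```

```bash
python3 -m handwheel '[{"dx":20,"dy":-8,"dz":-10,"rx":0,"ry":0,"rz":-3},{"dx":50,"dy":-21,"dz":-20,"rx":0,"ry":0,"rz":-8},{"dx":85,"dy":-36,"dz":-20,"rx":0,"ry":0,"rz":-13},{"dx":120,"dy":-51,"dz":-20,"rx":0,"ry":0,"rz":-18},{"dx":155,"dy":-66,"dz":-20,"rx":0,"ry":0,"rz":-23},{"dx":190,"dy":-81,"dz":-20,"rx":0,"ry":0,"rz":-28},{"dx":220,"dy":-94,"dz":-20,"rx":0,"ry":0,"rz":-33},{"dx":240,"dy":-102,"dz":-20,"rx":0,"ry":0,"rz":-37}]' 0.4
python3 -c "
from h import *
delta([.572,-.21,.24],R.from_matrix(np.array([[0,1,0],[1,0,0],[0,0,-1.]])))"
```

```text
time_s: 0.9
tool_pos: [0.4073, -0.372, 0.2418]
orientation: [-2.734, -1.542, -0.001]
force: [-0.4, -0.3, -0.1]
grip_width: 0.404
d mm [223.8  57.2   2.1] rot deg [ -0.08  -0.14 -31.14]
```

```bash
python3 -m handwheel '[{"dx":20,"dy":5,"dz":0,"rx":0,"ry":0,"rz":-3},{"dx":55,"dy":14,"dz":0,"rx":0,"ry":0,"rz":-8},{"dx":95,"dy":24,"dz":0,"rx":0,"ry":0,"rz":-14},{"dx":135,"dy":34,"dz":1,"rx":0,"ry":0,"rz":-20},{"dx":170,"dy":43,"dz":2,"rx":0,"ry":0,"rz":-25},{"dx":200,"dy":51,"dz":2,"rx":0,"ry":0,"rz":-29},{"dx":224,"dy":57,"dz":2,"rx":0,"ry":0,"rz":-31.1},{"dx":224,"dy":57,"dz":2,"rx":0,"ry":0,"rz":-31.1}]' 0.35
python3 -c "
from h import *
delta([.572,-.21,.143],R.from_matrix(np.array([[0,1,0],[1,0,0],[0,0,-1.]])));print(bot.sense()['qpos'])
look('top','d0.png')"
```

```text
time_s: 1.7
tool_pos: [0.5736, -0.2074, 0.2395]
orientation: [-2.216, -2.223, -0.004]
force: [-0.3, -0.7, 0.2]
grip_width: 0.345
d mm [-3.  -1.6 96.5] rot deg [-0.03 -0.22  0.17]
[-0.46215735  0.35995022  1.46486095  0.00328952  1.31898554 -0.46601391]
```

```bash
python3 -m handwheel '[{"dx":-2,"dy":-2,"dz":10,"rx":0,"ry":0,"rz":0},{"dx":-2,"dy":-2,"dz":30,"rx":0,"ry":0,"rz":0},{"dx":-2,"dy":-2,"dz":50,"rx":0,"ry":0,"rz":0},{"dx":-2,"dy":-2,"dz":68,"rx":0,"ry":0,"rz":0},{"dx":-2,"dy":-2,"dz":82,"rx":0,"ry":0,"rz":0},{"dx":-2,"dy":-2,"dz":91,"rx":0,"ry":0,"rz":0},{"dx":-2,"dy":-2,"dz":96,"rx":0,"ry":0,"rz":0},{"dx":-2,"dy":-2,"dz":96,"rx":0,"ry":0,"rz":0}]'
python3 -m handwheel '[{"dx":0,"dy":0,"dz":0,"rx":0,"ry":0,"rz":0},{"dx":0,"dy":0,"dz":0,"rx":0,"ry":0,"rz":0},{"dx":0,"dy":0,"dz":0,"rx":0,"ry":0,"rz":0},{"dx":0,"dy":0,"dz":0,"rx":0,"ry":0,"rz":0},{"dx":0,"dy":0,"dz":0,"rx":0,"ry":0,"rz":0},{"dx":0,"dy":0,"dz":0,"rx":0,"ry":0,"rz":0},{"dx":0,"dy":0,"dz":0,"rx":0,"ry":0,"rz":0},{"dx":0,"dy":0,"dz":0,"rx":0,"ry":0,"rz":0}]' 0 25
```

```text
time_s: 2.55
tool_pos: [0.5698, -0.2105, 0.143]
orientation: [-2.218, -2.22, -0.001]
force: [0.3, -0.0, -0.0]
grip_width: 0.347
time_s: 3.35
tool_pos: [0.5704, -0.2108, 0.1437]
orientation: [-2.219, -2.221, -0.002]
force: [1.5, 0.9, 6.6]
grip_width: 0.122
```

```bash
python3 -m handwheel '[{"dx":0,"dy":-8,"dz":0,"rx":0,"ry":0,"rz":0},{"dx":0,"dy":-30,"dz":0,"rx":0,"ry":0,"rz":0},{"dx":0,"dy":-60,"dz":0,"rx":0,"ry":0,"rz":0},{"dx":0,"dy":-95,"dz":0,"rx":0,"ry":0,"rz":0},{"dx":0,"dy":-130,"dz":0,"rx":0,"ry":0,"rz":0},{"dx":0,"dy":-158,"dz":0,"rx":0,"ry":0,"rz":0},{"dx":0,"dy":-175,"dz":0,"rx":0,"ry":0,"rz":0},{"dx":0,"dy":-182,"dz":0,"rx":0,"ry":0,"rz":0}]'
python3 -m handwheel '[{"dx":0,"dy":0,"dz":0,"rx":0,"ry":0,"rz":0},{"dx":0,"dy":0,"dz":0,"rx":0,"ry":0,"rz":0},{"dx":0,"dy":0,"dz":0,"rx":0,"ry":0,"rz":0},{"dx":0,"dy":0,"dz":0,"rx":0,"ry":0,"rz":0},{"dx":0,"dy":0,"dz":0,"rx":0,"ry":0,"rz":0},{"dx":0,"dy":0,"dz":0,"rx":0,"ry":0,"rz":0},{"dx":0,"dy":0,"dz":0,"rx":0,"ry":0,"rz":0},{"dx":0,"dy":0,"dz":0,"rx":0,"ry":0,"rz":0}]' 0.33
python3 -c "
from h import *
print(bot.sense()['qpos'])
"
```

```text
time_s: 4.15
tool_pos: [0.3862, -0.2109, 0.1437]
orientation: [-2.219, -2.22, -0.0]
force: [1.9, -2.1, -3.1]
grip_width: 0.117
time_s: 4.95
tool_pos: [0.3862, -0.2109, 0.1437]
orientation: [-2.219, -2.22, -0.0]
force: [0.3, -0.4, -0.7]
grip_width: 0.326
[-6.57518965e-01  2.31105338e-01  1.93581649e+00  6.53846145e-04
  9.77793758e-01 -6.58285427e-01]
```

```bash
python3 -m handwheel '[{"dx":0,"dy":0,"dz":-10,"rx":0,"ry":0,"rz":0},{"dx":0,"dy":0,"dz":-35,"rx":0,"ry":0,"rz":0},{"dx":0,"dy":0,"dz":-65,"rx":0,"ry":0,"rz":0},{"dx":0,"dy":0,"dz":-95,"rx":0,"ry":0,"rz":6},{"dx":0,"dy":0,"dz":-120,"rx":0,"ry":0,"rz":14},{"dx":0,"dy":0,"dz":-135,"rx":0,"ry":0,"rz":22},{"dx":0,"dy":0,"dz":-140,"rx":0,"ry":0,"rz":30},{"dx":0,"dy":0,"dz":-140,"rx":0,"ry":0,"rz":38}]' 0.85
python3 - <<'E'
from h import *
a,_=look('scene');b,_=look('top')
print(bot.sense()['tool_pos'])
cv2.imwrite('pics/e.png',np.hstack([cv2.resize(a[90:290,110:310],(400,400),interpolation=3), cv2.resize(b[170:320,280:430],(400,400),interpolation=3)]))
E
```

```text
time_s: 5.75
tool_pos: [0.3871, -0.2117, 0.2858]
orientation: [-2.827, -1.369, -0.001]
force: [-0.7, -0.5, -0.4]
grip_width: 0.851
[ 0.38665302 -0.2113022   0.28471406]
```

View pics/e.png

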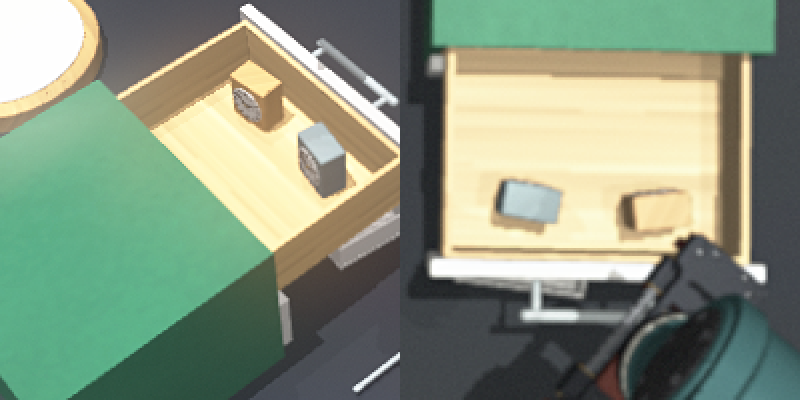

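The drawer is open. The wooden clock is in the right half (top crop (657,210)) and the grey one in the left half (528,203). Next I'll measure the clock tops and fit the camera head.

```bash
cat > fit.py <<'E'
from m import *
from scipy.optimize import least_squares
def frame(yaw,pitch):
    x=-np.array([-np.cos(pitch)*np.cos(yaw),-np.cos(pitch)*np.sin(yaw),-np.sin(pitch)]) # from focus to lens
    y=np.cross([0,0,1],x);y/=np.linalg.norm(y); return np.c_[x,y,np.cross(x,y)]
def blue():
    out=[]
    for D in(T,S):
        P=D['P'];h=D['hsv']
        b=D['ok']&(h[...,0]>100)&(h[...,0]<125)&(h[...,1]>120)&(P[...,2]>.24)&(P[...,2]<.45)&(P[...,0]>.6)&(P[...,1]>.1)
        b=cv2.erode(b.astype(np.uint8),np.ones((3,3)))>0
        out.append(P[b])
    return out
def sdf(q):
    a=abs(q)-np.array([.030,.023,.023]); return np.linalg.norm(np.maximum(a,0),axis=1)+np.minimum(a.max(1),0)
def fit(B):
    f=lambda p: np.concatenate([sdf((b-p[:3])@frame(p[3],p[4])) for b in B])
    return least_squares(f,[.725,.2,.32,0,.3],loss='soft_l1',f_scale=.001,x_scale=[.01,.01,.01,.1,.1])
if __name__=='__main__':
    B=blue()
    for b in([B[0]],[B[1]],B):
        r=fit(b);print(r.x.round(4),'rms',np.sqrt(np.mean(r.fun**2)))
    F=frame(r.x[3],r.x[4]);c=r.x[:3]
    for D in(T,S):
        P=D['P'];h=D['hsv'];q=(P-c)@F
        w=D['ok']&(h[...,1]<60)&(h[...,2]>150)&(np.hypot(q[...,1],q[...,2])<.05)&(q[...,0]<-.03)&(q[...,0]>-.09)
        k=q[w];print('ring',w.sum(),np.percentile(k,[1,10,50,90,99],axis=0).round(4).tolist())
        w=D['ok']&(h[...,1]<60)&(h[...,2]>150)&(abs(q[...,1])>.023)&(abs(q[...,1])<.05)&(abs(q[...,0])<.035)&(abs(q[...,2])<.03)
        k=q[w];print('knob',w.sum(),np.median(k,0).round(4) if len(k) else 0)
    for D in(T,S):
        P=D['P'];h=D['hsv']
        k=D['ok']&(P[...,2]>.163)&(P[...,2]<.185)&(P[...,0]>.45)&(P[...,0]<.56)&(P[...,1]>-.325)&(P[...,1]<-.1)
        _,L,st,ce=cv2.connectedComponentsWithStats(k.astype(np.uint8))
        for i in range(1,len(st)):
            if st[i][4]>25:
                q=P[L==i];r=cv2.minAreaRect((q[:,:2]*1000).astype(np.float32));print('clock?',st[i][4],np.median(q,0).round(4),np.median(h[L==i],0),r)
        k=D['ok']&(P[...,2]>.15)&(P[...,2]<.21)&(P[...,0]>.4)&(P[...,0]<.45)&(P[...,1]>-.33)&(P[...,1]<-.1)
        if k.sum(): print('front',np.percentile(P[k],[2,98],axis=0).round(3))
E
python3 fit.py
```

```text
[ 0.7284  0.2     0.32   -0.164   0.3237] rms 0.0015843101374553915
[ 0.7285  0.2002  0.3194 -0.1641  0.3234] rms 0.000920439037201466
[ 0.7284  0.2002  0.3195 -0.1658  0.3239] rms 0.0011818567452284287
ring 182 [[-0.0618, -0.0294, -0.0014], [-0.0564, -0.0255, 0.0117], [-0.051, -0.004, 0.0266], [-0.0475, 0.0219, 0.0322], [-0.047, 0.029, 0.0344]]
knob 27 [0.0019 0.0289 0.011 ]
ring 564 [[-0.0578, -0.0285, -0.012], [-0.055, -0.0209, -0.001], [-0.0489, 0.0089, 0.0196], [-0.0477, 0.028, 0.0303], [-0.0467, 0.0319, 0.0323]]
knob 76 [0.0043 0.0275 0.0104]
clock? 297 [ 0.4869 -0.1535  0.1715] [ 90.  23. 204.] ((487.282958984375, -154.19810485839844), (52.273536682128906, 32.76457595825195), 79.92062377929688)
clock? 296 [ 0.4818 -0.2706  0.1717] [ 21.  80. 248.] ((481.4722900390625, -271.2978515625), (32.43075180053711, 52.6395263671875), 7.881537437438965)
front [[ 0.411 -0.26   0.157]
 [ 0.442 -0.103  0.191]]
clock? 299 [ 0.4838 -0.2683  0.1704] [ 23.  91. 253.] ((481.89361572265625, -269.74444580078125), (34.90022277832031, 54.97583770751953), 9.785245895385742)
clock? 324 [ 0.4905 -0.1515  0.1703] [ 92.  16. 208.] ((489.2118835449219, -153.34764099121094), (54.10721969604492, 32.61664581298828), 81.98735046386719)
front [[ 0.422 -0.325  0.151]
 [ 0.444 -0.104  0.189]]
```

```bash
cat > g.py <<'E'
from h import *
a=np.radians(8.8);TG=R.from_matrix(np.array([[np.cos(a),np.sin(a),0],[np.sin(a),-np.cos(a),0],[0,0,-1.]]))
if __name__=='__main__':
    delta([.4817,-.2705,.25],TG);delta([.4817,-.2705,.1343],TG)
E
python3 g.py
```

```text
d mm [ 11.9 111.4  34.5] rot deg [-1.100e-01  1.000e-02  4.315e+01]
d mm [ 11.9 111.6 150.2] rot deg [-1.100e-01  1.000e-02  4.315e+01]
```

```bash
python3 -m handwheel '[{"dx":1,"dy":9,"dz":0,"rx":0,"ry":0,"rz":5},{"dx":3,"dy":28,"dz":0,"rx":0,"ry":0,"rz":12},{"dx":5,"dy":50,"dz":5,"rx":0,"ry":0,"rz":20},{"dx":8,"dy":75,"dz":10,"rx":0,"ry":0,"rz":28},{"dx":10,"dy":95,"dz":20,"rx":0,"ry":0,"rz":36},{"dx":12,"dy":108,"dz":30,"rx":0,"ry":0,"rz":42},{"dx":12,"dy":111.5,"dz":35,"rx":0,"ry":0,"rz":43.1},{"dx":12,"dy":111.5,"dz":35,"rx":0,"ry":0,"rz":43.1}]' 0.85
python3 g.py
```

```text
time_s: 6.65
tool_pos: [0.4812, -0.2702, 0.2487]
orientation: [-3.129, -0.249, 0.004]
force: [0.0, 0.5, -0.5]
grip_width: 0.849
d mm [ 0.4  0.4 -1.3] rot deg [-0.19  0.14  0.29]
d mm [  0.7   0.7 114.4] rot deg [-0.19  0.14  0.29]
```

```bash
python3 -m handwheel '[{"dx":0,"dy":0,"dz":10,"rx":0,"ry":0,"rz":0},{"dx":1,"dy":0,"dz":32,"rx":0,"ry":0,"rz":0},{"dx":1,"dy":0,"dz":56,"rx":0,"ry":0,"rz":0},{"dx":1,"dy":0,"dz":80,"rx":0,"ry":0,"rz":0},{"dx":1,"dy":0,"dz":98,"rx":0,"ry":0,"rz":0},{"dx":1,"dy":0,"dz":109,"rx":0,"ry":0,"rz":0},{"dx":1,"dy":0,"dz":114,"rx":0,"ry":0,"rz":0},{"dx":1,"dy":0,"dz":114,"rx":0,"ry":0,"rz":0}]'
python3 -m handwheel '[{"dx":0,"dy":0,"dz":0,"rx":0,"ry":0,"rz":0},{"dx":0,"dy":0,"dz":0,"rx":0,"ry":0,"rz":0},{"dx":0,"dy":0,"dz":0,"rx":0,"ry":0,"rz":0},{"dx":0,"dy":0,"dz":0,"rx":0,"ry":0,"rz":0},{"dx":0,"dy":0,"dz":0,"rx":0,"ry":0,"rz":0},{"dx":0,"dy":0,"dz":0,"rx":0,"ry":0,"rz":0},{"dx":0,"dy":0,"dz":0,"rx":0,"ry":0,"rz":0},{"dx":0,"dy":0,"dz":0,"rx":0,"ry":0,"rz":0}]' 0.4 30
python3 g.py
```

```text
time_s: 7.45
tool_pos: [0.4815, -0.2695, 0.1345]
orientation: [-3.128, -0.25, 0.005]
force: [0.2, -1.0, -0.1]
grip_width: 0.849
time_s: 8.25
tool_pos: [0.482, -0.2699, 0.1352]
orientation: [-3.129, -0.25, 0.003]
force: [-1.2, 0.5, 5.7]
grip_width: 0.593
d mm [  -0.6    0.3 -114.8] rot deg [-0.15  0.11  0.34]
d mm [-0.4  0.6  0.9] rot deg [-0.15  0.11  0.34]
```

```bash
python3 -m handwheel '[{"dx":0,"dy":0,"dz":-5,"rx":0,"ry":0,"rz":0},{"dx":0,"dy":0,"dz":-18,"rx":0,"ry":0,"rz":0},{"dx":0,"dy":0,"dz":-40,"rx":0,"ry":0,"rz":0},{"dx":0,"dy":0,"dz":-68,"rx":0,"ry":0,"rz":0},{"dx":0,"dy":0,"dz":-98,"rx":0,"ry":0,"rz":0},{"dx":0,"dy":0,"dz":-125,"rx":0,"ry":0,"rz":0},{"dx":0,"dy":0,"dz":-145,"rx":0,"ry":0,"rz":0},{"dx":0,"dy":0,"dz":-155,"rx":0,"ry":0,"rz":0}]'
cat > f.py <<'E'
from h import *
from fit import frame
yaw,pitch=-.165,.3239; F=frame(yaw,pitch); C=np.array([.7284,.2002,.3198])
LENS=C-.07*F[:,0]; FOC=LENS-.15*F[:,0]
TF=R.from_matrix(np.c_[F[:,0],-F[:,1],-F[:,2]])
OFF=np.array([.016,0,-.0058])
if __name__=='__main__':
    t=FOC-TF.apply(OFF);print(FOC.round(4),t.round(4),bot.sense()['qpos'].round(2),bot.sense()['grip_width']);delta(t,TF)
E
python3 f.py
```

```text
time_s: 9.05
tool_pos: [0.483, -0.2706, 0.293]
orientation: [-3.131, -0.25, -0.001]
force: [0.3, -1.0, -2.2]
grip_width: 0.591
[0.5227 0.2345 0.2498] [0.5095 0.2366 0.2392] [-0.64  0.23  1.51  0.    1.39  0.78] 0.5914804612662784
d mm [ 106.8 -496.6   54. ] rot deg [-3.03 18.37 18.43]
```

```bash
python3 -m handwheel '[{"dx":2,"dy":-10,"dz":-3,"rx":0,"ry":0,"rz":0.5},{"dx":7,"dy":-35,"dz":-8,"rx":0,"ry":0,"rz":1.5},{"dx":14,"dy":-70,"dz":-10,"rx":0,"ry":0,"rz":3},{"dx":21,"dy":-105,"dz":-10,"rx":0,"ry":0,"rz":4.5},{"dx":28,"dy":-140,"dz":-10,"rx":0,"ry":0,"rz":6},{"dx":35,"dy":-175,"dz":-10,"rx":0,"ry":0,"rz":8},{"dx":40,"dy":-205,"dz":-10,"rx":0,"ry":0,"rz":9},{"dx":44,"dy":-225,"dz":-10,"rx":0,"ry":0,"rz":10}]'
python3 f.py
```

```text
time_s: 9.85
tool_pos: [0.4891, -0.0386, 0.302]
orientation: [-3.14, 0.023, 0.003]
force: [-0.1, 0.3, -1.4]
grip_width: 0.596
[0.5227 0.2345 0.2498] [0.5095 0.2366 0.2392] [-0.22  0.13  1.62  0.    1.39  1.36] 0.5955533340824182
d mm [  16.5 -275.4   63.3] rot deg [-1.49 18.66  8.52]
```

```bash
python3 -m handwheel '[{"dx":-2,"dy":-10,"dz":0,"rx":0,"ry":1,"rz":0.5},{"dx":-6,"dy":-38,"dz":0,"rx":0,"ry":3,"rz":1.5},{"dx":-10,"dy":-78,"dz":0,"rx":0,"ry":6,"rz":3},{"dx":-14,"dy":-120,"dz":2,"rx":-0.5,"ry":9,"rz":4.5},{"dx":-18,"dy":-165,"dz":6,"rx":-1,"ry":12,"rz":6},{"dx":-20,"dy":-210,"dz":10,"rx":-1.2,"ry":15,"rz":7},{"dx":-20,"dy":-248,"dz":15,"rx":-1.4,"ry":17.5,"rz":8},{"dx":-20,"dy":-270,"dz":20,"rx":-1.5,"ry":18.6,"rz":8.5}]'
python3 f.py
```

```text
time_s: 10.65
tool_pos: [0.471, 0.234, 0.2816]
orientation: [3.065, -0.25, 0.5]
force: [0.6, -0.3, -1.5]
grip_width: 0.593
[0.5227 0.2345 0.2498] [0.5095 0.2366 0.2392] [ 0.47  0.07  1.79 -0.22  1.02  2.29] 0.5927189880520473
d mm [22.2 -8.8 52.2] rot deg [-0.06  0.03  0.1 ]
```

```bash
python3 -m handwheel '[{"dx":1,"dy":-1,"dz":4,"rx":0,"ry":0,"rz":0},{"dx":5,"dy":-2,"dz":13,"rx":0,"ry":0,"rz":0},{"dx":9,"dy":-4,"dz":24,"rx":0,"ry":0,"rz":0},{"dx":14,"dy":-6,"dz":35,"rx":0,"ry":0,"rz":0},{"dx":18,"dy":-8,"dz":44,"rx":0,"ry":0,"rz":0},{"dx":21,"dy":-9,"dz":49,"rx":0,"ry":0,"rz":0},{"dx":22,"dy":-9,"dz":52,"rx":0,"ry":0,"rz":0},{"dx":22,"dy":-9,"dz":52,"rx":0,"ry":0,"rz":0}]'
python3 f.py
python3 - <<'E'
from h import *
a,_=look('scene');b,_=look('top')
cv2.imwrite('pics/i.png',np.hstack([cv2.resize(a[210:380,240:440],(470,400),interpolation=3), cv2.resize(b[75:275,90:255],(330,400),interpolation=3)]))
E
```

```text
time_s: 11.45
tool_pos: [0.5095, 0.2364, 0.2389]
orientation: [3.065, -0.252, 0.499]
force: [-0.8, 1.2, -2.4]
grip_width: 0.593
[0.5227 0.2345 0.2498] [0.5095 0.2366 0.2392] [ 0.43  0.17  1.79 -0.23  0.92  2.28] 0.5932688575002779
d mm [ 0.  -0.2 -0.3] rot deg [-0.03  0.07  0.07]
```

View pics/i.png

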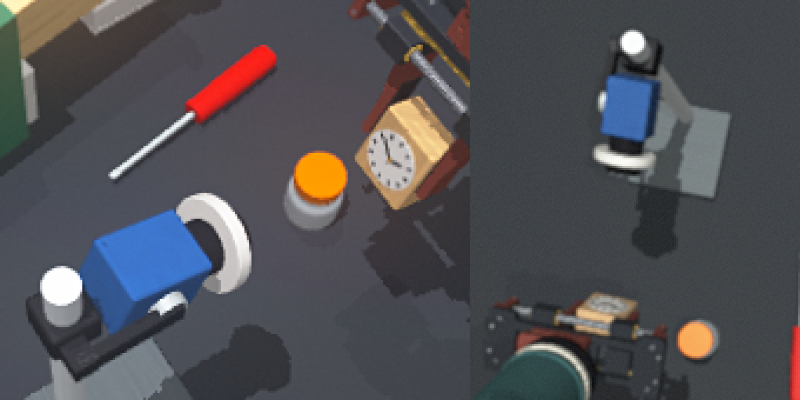

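The clock is in front of the head with its dial (scene crop (390,160)) facing the lens and upright. The jar, driver and camera look undisturbed. I'll check the numbers from depth, with the head fitted again.

```bash
cat > v.py <<'E'
from fit import *
import f
r=fit(blue());print('head',r.x.round(4))
P=S['P'];q=(P-f.FOC)@f.F;h=S['hsv']
reg=S['ok']&(abs(q[...,0])<.006)&(np.hypot(q[...,1],q[...,2])<.045)
c,n,N,sd=plane(q[reg&(np.hypot(q[...,1],q[...,2])<.03)]);print('face plane',c.round(4),(n*np.sign(n[0])).round(3),N,sd)
e=q[reg];print('face extent',np.percentile(e,[2,98],axis=0).round(4).tolist())
d=reg&(h[...,1]<60)&(np.hypot(q[...,1],q[...,2])<.04)
d=cv2.morphologyEx(d.astype(np.uint8),cv2.MORPH_CLOSE,np.ones((3,3)))
_,L,st,ce=cv2.connectedComponentsWithStats(d);i=1+st[1:,4].argmax();w=q[L==i]
cs,_=cv2.findContours((L==i).astype(np.uint8),cv2.RETR_EXTERNAL,cv2.CHAIN_APPROX_NONE)
el=cv2.minEnclosingCircle((w[:,1:]*1000).astype(np.float32));print('dial y,z mm',el,'median',np.median(w,0).round(4),st[i])
E
python3 v.py; python3 - <<'E'
from h import *
a,_=load('scene');cv2.imwrite('pics/j.png',cv2.resize(a[245:305,375:445],(700,600),interpolation=2))
E
```

```text
head [ 0.7284  0.2002  0.3196 -0.1688  0.3253]
face plane [-0.0008 -0.0001  0.0015] [ 1.    -0.022  0.007] 611 0.0009756347245382918
face extent [[-0.0056, -0.0332, -0.0288], [0.0013, 0.0329, 0.0304]]
dial y,z mm ((112.8791275024414, 286.5044860839844), 333.11944580078125) median [-0.0004 -0.0006 -0.0003] [396 265  21  26 400]
```

View pics/j.png

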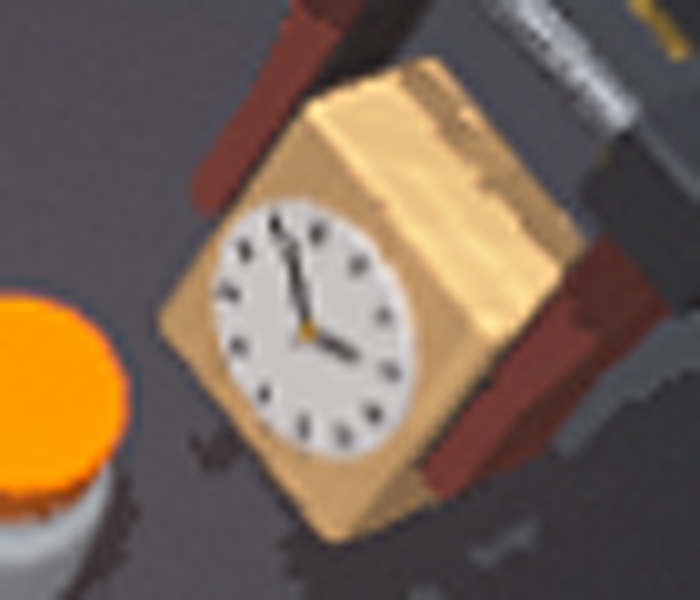

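The close crop shows the dial centre at (307,330), whole and upright, with the pads only on the sides of the case. I'll do a final check on drawer, grey clock and bystanders after a short hold, then hand in.

```bash
python3 -m handwheel '[{"dx":0,"dy":0,"dz":0,"rx":0,"ry":0,"rz":0},{"dx":0,"dy":0,"dz":0,"rx":0,"ry":0,"rz":0},{"dx":0,"dy":0,"dz":0,"rx":0,"ry":0,"rz":0},{"dx":0,"dy":0,"dz":0,"rx":0,"ry":0,"rz":0},{"dx":0,"dy":0,"dz":0,"rx":0,"ry":0,"rz":0},{"dx":0,"dy":0,"dz":0,"rx":0,"ry":0,"rz":0},{"dx":0,"dy":0,"dz":0,"rx":0,"ry":0,"rz":0},{"dx":0,"dy":0,"dz":0,"rx":0,"ry":0,"rz":0}]'
python3 - <<'E'
from h import *
look('scene');look('top');print(bot.sense()['dq'].round(4))
E
python3 v.py; python3 m.py | grep -E 'low|^-'; python3 fit.py | grep -E 'clock|front'
python3 - <<'E'
from m import *
P=T['P'];k=T['ok']&(P[...,2]>.15)&(P[...,2]<.175)&(P[...,0]>.36)&(P[...,0]<.405)&(P[...,1]<-.14)&(P[...,1]>-.28)
print('bar',k.sum(),np.median(P[k],0))
E
```

```text
time_s: 12.35
tool_pos: [0.5093, 0.2367, 0.2394]
orientation: [3.065, -0.251, 0.5]
force: [0.2, -0.3, -1.0]
grip_width: 0.596
[-0.0012 -0.0019  0.001   0.0009  0.0014  0.0008]
head [ 0.7284  0.2002  0.3196 -0.1676  0.3256]
face plane [-0.0009 -0.0003  0.0009] [ 1.    -0.019  0.001] 617 0.0010222285245048476
face extent [[-0.0056, -0.0328, -0.0284], [0.0016, 0.0331, 0.0311]]
dial y,z mm ((109.79945373535156, 288.92242431640625), 331.9391784667969) median [-0.0004 -0.0004  0.0009] [397 265  20  26 397]
---
low [205. 171.] [[0.671, 0.149, 0.008], [0.679, 0.195, 0.018]]
low [291. 187.] [[0.608, -0.077, 0.009], [0.675, -0.061, 0.089]]
low [255. 249.] [[0.401, 0.015, 0.011], [0.591, 0.038, 0.029]]
low [205. 244.] [[0.459, 0.138, 0.022], [0.502, 0.181, 0.07]]
low [315. 275.] [[0.396, -0.171, 0.011], [0.407, -0.097, 0.044]]
low [343. 278.] [[0.391, -0.225, 0.01], [0.406, -0.182, 0.044]]
---
low [296. 207.] [[0.405, -0.119, 0.009], [0.503, -0.096, 0.041]]
low [331. 250.] [[0.403, 0.016, 0.011], [0.589, 0.039, 0.027]]
low [242. 262.] [[0.611, -0.066, 0.01], [0.679, -0.059, 0.088]]
low [374. 290.] [[0.461, 0.143, 0.011], [0.503, 0.186, 0.067]]
low [308. 361.] [[0.672, 0.16, 0.009], [0.68, 0.206, 0.017]]
clock? 296 [ 0.487  -0.1534  0.1715] [ 90.  23. 206.] ((487.0173034667969, -154.2618408203125), (51.918087005615234, 32.386932373046875), 80.44799041748047)
front [[ 0.407 -0.325  0.157]
clock? 319 [ 0.4903 -0.1508  0.1703] [ 92.  15. 209.] ((488.97210693359375, -152.28318786621094), (53.78335952758789, 32.64706802368164), 82.28778839111328)
front [[ 0.421 -0.324  0.151]
bar 286 [ 0.38739741 -0.21510343  0.16611797]
```

All of it is undisturbed, so I'm handing in.

```bash
python3 -c "
from rig import bot
print(bot.finish_job())"
```

```text
the job is handed in; nothing more can be done
None
```

I pulled the top drawer open by its handle, lifted out the wooden clock by its sides, and handed the job in with the clock held in front of the inspection camera. This was at about 12.4 s on the robot's clock.

**Last checks, just before hand-in:**
- **Clock position:** the dial's centre measured about 1 mm from the focus point. The focus came from fitting the camera head and the given lens and focus distances.
- **Facing:** the dial was about 1° off square and upright. It was held still at a 30 N grip command.
- **Drawer:** pulled about 184 mm and left open, with the handle bar measured at x = 0.387 m.
- **Grey clock:** still standing where it was.
- **Camera and bench:** the camera head, jar and driver were unmoved within measurement noise. The parts of the carton still visible past the drawer were too.

**Failed check:** the circle fit to the dial gave a meaningless result because of stray pixels. I relied on the fitted face plane and the median of the dial points instead, and those agreed with the arm's own pose reading. The first move command was also refused because its rows left out some keys, so nothing moved on that call.

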